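Put the seasoning set back in its tray

TASK

On the kitchen island, take the stack of three tins apart and set each tin upright and flat down in the tray recess made for it; once all three are in, stand the pepper mill in its own recess, last of all because it is tall. Set things down rather than dropping them, do not push the mug about, and let go of everything at the end.

Things in the scene. Friction and masses are not known exactly. Their poses are not given: they have to be found in the camera images.
- flat_tin: White rectangular tea tin, bottom of the stack, 84 (its x) x 60 (its y) x 48 mm high, about 0.2 kg, slightly rounded edges. Origin: centre of its underside; z up. Nothing is hinged; the lid does not come off.
- round_tin: Round tin, aluminium with a dark steel lid, diameter 54 mm, 42 mm high, about 0.13 kg, middle of the stack: at the start it stands on the flat tin within about 4 mm of its centre. Origin: centre of its underside; z up.
- small_tin: Small round spice tin, steel with a dark wooden top, diameter 36 mm, 40 mm high, about 0.07 kg, top of the stack: at the start it stands on the round tin within about 4 mm of its centre. Origin: centre of its underside; z up.
- mill: Tall square wooden pepper mill standing by itself, 162 mm high, about 0.22 kg. Foot 48 x 48 mm up to 30 mm height, waist 38 x 38 mm up to 102 mm, square head 46 x 46 mm from 105 to 145 mm (the best place to grip), steel knob of 18 mm diameter on top up to 162 mm. The same in every quarter turn. Origin: centre of its underside; x and y parallel to the sides, z up.
- flat_well: Pale wooden insert, 111 mm square, 14 mm thick, fixed in the tray; top face 20 mm above the worktop. Recess in its middle, 8 mm deep (floor 6 mm above the insert's underside, lined grey): rectangular, 100 mm along the insert's x, 76 mm along its y, for the flat tin (8 mm play). Origin: centre of the insert's underside, z up.
- round_well: Pale wooden insert, 111 mm square, 14 mm thick, fixed in the tray; top face 20 mm above the worktop. Recess in its middle, 8 mm deep (floor 6 mm above the insert's underside, lined grey): round, diameter 70 mm, the larger round one, for the round tin (8 mm play). Origin: centre of the insert's underside, z up. Inserts lie 2 x 2, 113 mm apart, one yaw, order varying, in a dark 236 mm tray.
- small_well: Pale wooden insert, 111 mm square, 14 mm thick, fixed in the tray; top face 20 mm above the worktop. Recess in its middle, 8 mm deep (floor 6 mm above the insert's underside, lined grey): round, diameter 52 mm, the smaller round one, for the small tin (8 mm play all round). Origin: centre of the insert's underside, z up.
- mill_well: Pale wooden insert, 111 mm square, 14 mm thick, fixed in the tray; top face 20 mm above the worktop. Recess in its middle, 8 mm deep (floor 6 mm above the insert's underside, lined grey): square, 64 x 64 mm, sides parallel to the insert's, for the foot of the mill (8 mm play all round; any quarter turn). Origin: centre of the insert's underside, z up.
- mug: Bystander: white mug, diameter 80 mm, 90 mm high, with a handle at its +y side. Origin: centre of its underside. To be left alone. Also about, not needed: a bowl of fruit (140 mm wide, 70 mm high) beyond the tray at x 0.83 to 0.86 m, y 0.05 to 0.20 m, and a spatula lying beyond the right end of the work.
Not all that is in view belongs to the job. Of the things like the flat_tin, leave any that is purple; of the rest the larger one is meant.

How it is judged:
On the way, in this order (a step that is already met when the one before it is completed fails the run):
1. all three tins stand in their recesses, released, with the mill not yet in its recess (horizontal distance between flat_tin and flat_well below 0.014 m and z of flat_tin in the frame of flat_well between 0.002 and 0.009 m and angle between each of flat_tin, round_tin, small_tin's own z axis and vertical below 0.08 rad and horizontal distance between round_tin and round_well below 0.014 m and z of round_tin in the frame of round_well between 0.002 and 0.009 m and horizontal distance between small_tin and small_well below 0.014 m and z of small_tin in the frame of small_well between 0.002 and 0.009 m and contact force between the fingers and flat_tin below 0.1 N and contact force between the fingers and round_tin below 0.1 N and contact force between the fingers and small_tin below 0.1 N and horizontal distance between mill and mill_well above 0.03 m), for 0.2 s.
2. the mill stands in its recess, released (horizontal distance between mill and mill_well below 0.014 m and z of mill in the frame of mill_well between 0.002 and 0.009 m and angle between mill's own z axis and vertical below 0.08 rad and contact force between the fingers and mill below 0.1 N), for 0.2 s.
At the end, for the whole second after the job is handed in: Each tin and the mill stands in its own recess: within 14 mm of the recess centre, its underside down on the recess floor (less than 3 mm above it), tilted less than 0.08 rad, released and at rest; the mill went in after all three tins (all of step 2 and horizontal distance between flat_tin and flat_well below 0.014 m and z of flat_tin in the frame of flat_well between 0.002 and 0.009 m and angle between each of flat_tin, round_tin, small_tin's own z axis and vertical below 0.08 rad and horizontal distance between round_tin and round_well below 0.014 m and z of round_tin in the frame of round_well between 0.002 and 0.009 m and horizontal distance between small_tin and small_well below 0.014 m and z of small_tin in the frame of small_well between 0.002 and 0.009 m and contact force between the fingers and flat_tin below 0.1 N and contact force between the fingers and round_tin below 0.1 N and contact force between the fingers and small_tin below 0.1 N and linear speed of each of flat_tin, round_tin, small_tin, mill below 0.02 m/s); the robot touches nothing.
It fails at once if a tin or the mill is dropped (falls free more than about 30 mm) ((linear speed of flat_tin above 0.8 m/s and contact force between the fingers and flat_tin below 0.05 N) or (linear speed of round_tin above 0.8 m/s and contact force between the fingers and round_tin below 0.05 N) or (linear speed of small_tin above 0.8 m/s and contact force between the fingers and small_tin below 0.05 N) or (linear speed of mill above 0.8 m/s and contact force between the fingers and mill below 0.05 N)).
It fails at once if the mug is pushed more than 30 mm or tipped (distance of mug from where it was at the start of the episode above 0.03 m or angle between mug's own z axis and vertical above 0.35 rad).
It also fails if it takes over 131 s, if anything falls off the work surface, if the arm or the gripper's body presses on something with over 40 N, if the wrist force passes 120 N, or if a joint passes its speed limit or range.

ROBOT

A 6-joint arm with a two-finger parallel gripper is mounted at the origin on the work surface. World frame = base frame: x ahead of the robot, y to its left, z up, the work surface at z = 0. Lengths are in m, angles in rad, forces in N, time in s.
With the tool pointing down it reaches from about 0.35 to 0.775 m from the base axis. Payload 5.5 kg.
Tool frame: the origin (TCP) lies midway between the tips of the shut fingers; the grasp point (between the pads) lies 19 mm behind it; z points along the fingers, y is the line along which they close (so a half turn about z gives the same grasp; the last joint's range is limited). The gripper opens to 85 mm and grips with 20 to 120 N. Pads are 22 mm wide; open, the fingers measure 114 mm over their backs; the gripper's body (76 mm by 85 mm) begins 54 mm behind the grasp point. The pads swing forward as they close: fully open they stand 13 mm farther back than shut.
Start: joints at [-1.311, 0.313, 0.046, 1.304, 0, 1.431], TCP at [0.224, -0.53, 0.231] pointing down, gripper open.
Joint ranges: [-2.76, 2.76], [-0.86, 1.69], [-1.03, 1.26], [-2.2, 2.34], [-1.47, 1.5], [-3.14, 3.14]. Speed limits (rad/s): [2.57, 2.57, 3.14, 3.14, 3.14, 3.14].

INTERFACE

Orientations are given as a unit quaternion [w, x, y, z].
In Python, from workcell import telemetry, imaging, env gives the robot as it stands. The module is installed in compiled form; this text tells all that it offers.
- The arm moves only by the tool step_arm, never from a script. Its argument "moves" is a list of rows, each a list of 3 entries, a list of its own where there are three numbers: the shift along the tool's x, y, z in mm, then the turn, a rotation vector about the tool's x, y, z in rad, then the finger opening in mm, from 0 to 85.4. A call has 1 to 8 rows; each row is the pose to reach, as a shift and turn from the pose commanded when the call began, along the tool's axes at that moment; what a row does not reach only later rows make up. A row lasts 1/12 s, in which the tool goes at most 41.7 mm and 7.16 degrees, less where a joint would pass 70% of its speed; a pose out of reach is approached as far as the arm can. A call with a gripper value outside its range is refused whole. The fingers move at their own pace and stop on an object; "grip_force" is the grip in N (left out, the last holds). Time passes only in rows, so rows that repeat a pose let the fingers close. It gives the time, the measured TCP pose, the force, the opening and the grip force at its end, in the units of the state.
- telemetry.get_state(): the state, without advancing time (a new reading comes with each control period).
- imaging.read_camera(name): name is "side" or "top"; returns the picture (420x560x3 uint8, red, green, blue); there is no depth.
- imaging.camera_params(name): a dict with "camera_matrix" (3x3 intrinsics, pixels), "D" ([k1, k2, p1, p2, k3] as OpenCV has them; the pictures are not rectified), "pose" (4x4, takes a point from camera to world coordinates). Camera axes: x right, y up, looking along -z (the intrinsics and any distortion apply to the point x, -y, -z); pixel columns grow to the right and rows downward; lengths in m; the calibration is good to about 2 mm. A picture is of the moment at which its call begins. camera_params takes no time and is no camera call.
- env.hand_in(): hands the job in; it is judged then, once.
The state is a dict: "clock": time; "joint_pos": joint angles; "qvel": joint speeds; "tau": joint torques, N m; "tcp_pos": TCP position; "orientation": TCP orientation; "wrist_force": force on the tool from outside, world axes, zero at the start; "ft_torque": the same for the moment, N m; "finger_gap": finger opening in m; "grip_force": force on a finger pad.
Only numpy, scipy, OpenCV 4.12 (cv2) and the standard library are available. Lean on these libraries where they do the work, as an engineer would, in place of code of your own. Each camera call takes 0.05 s, during which the arm holds its last target. There are 200 camera calls.

## Working session

There is one attempt and no reset: what is moved stays moved. The work goes in short steps, Python scripts to look and compute and a tool call to move; the robot and the scene stay as the last step left them, time stands still between calls to the robot, and variables do not carry over. Pictures are saved under pics/ and viewed, at most 14 in all, crops included, and the job is handed in when it is done.

Besides the shell and the picture viewer there is one more tool, called after ">>>" as name([rows], argument=value, ...), one row to a line, values as JSON. step_arm: Moves the arm, as the interface text tells. Its arguments: {"type":"object","properties":{"moves":{"type":"array"},"grip_force":{"type":"number"}},"required":["moves"]}

```bash
mkdir -p pics; cat > h.py <<'E'
import numpy as np, cv2
from workcell import telemetry, imaging, env
from scipy.spatial.transform import Rotation as R
def snap(n,f):
    im=imaging.read_camera(n); cv2.imwrite('pics/'+f,cv2.cvtColor(im,cv2.COLOR_RGB2BGR)); return im
def ray(n,px):
    p=imaging.camera_params(n); K=np.array(p['camera_matrix']);D=np.array(p['D'],float);T=np.array(p['pose'])
    q=cv2.undistortPoints(np.array(px,float).reshape(-1,1,2),K,D).reshape(-1,2)
    d=np.c_[q[:,0],-q[:,1],-np.ones(len(q))]@T[:3,:3].T
    return T[:3,3],d
def w(n,px,z):
    o,d=ray(n,px); z=np.broadcast_to(z,len(d)); return o+d*((z-o[2])/d[:,2])[:,None]
def proj(n,P):
    p=imaging.camera_params(n);T=np.array(p['pose']);c=(np.array(P,float).reshape(-1,3)-T[:3,3])@T[:3,:3]
    c=c*[1,-1,-1]
    return cv2.projectPoints(c,np.zeros(3),np.zeros(3),np.array(p['camera_matrix']),np.array(p['D'],float))[0].reshape(-1,2)
E
python3 - <<'E'
from h import *
for n in('top','side'):
    snap(n,n+'0.png');p=imaging.camera_params(n);print(n,np.round(p['camera_matrix'],1),p['D'],np.round(p['pose'],3))
s=telemetry.get_state();print(s)
E
```

```text
top [[438.6   0.  273.5]
 [  0.  438.6 207.6]
 [  0.    0.    1. ]] [-0.03367044  0.          0.          0.          0.        ] [[-0.024  0.982 -0.189  0.418]
 [-0.999 -0.019  0.029 -0.012]
 [ 0.025  0.189  0.982  0.961]
 [ 0.     0.     0.     1.   ]]
side [[394.3   0.  280.2]
 [  0.  394.3 211. ]
 [  0.    0.    1. ]] [0.02154386 0.         0.         0.         0.        ] [[ 0.912  0.289 -0.293  0.364]
 [-0.411  0.609 -0.679 -0.595]
 [-0.018  0.739  0.673  0.639]
 [ 0.     0.     0.     1.   ]]
{'clock': 0.1, 'joint_pos': array([-1.31058858e+00,  3.13938665e-01,  4.51094543e-02,  1.30360951e+00,
        2.46601544e-05,  1.43118799e+00]), 'qvel': array([-0.00028216, -0.00066987,  0.00160426,  0.00046955,  0.00112798,
        0.00023276]), 'tau': array([ 2.34693834e-03, -4.81726635e+01,  2.99244171e+01,  1.27464309e-02,
       -7.47637591e-05,  1.73295490e-05]), 'tcp_pos': array([ 0.22369485, -0.5292149 ,  0.23049734]), 'orientation': array([-8.20447628e-04,  9.80084515e-01,  1.98579127e-01, -3.71802772e-05]), 'wrist_force': array([ 1.06307684, -0.14110193, -0.36378235]), 'ft_torque': array([-0.00203263, -0.01338564, -0.05994699]), 'grip_force': 0.0, 'finger_gap': 0.08529113387023063}
```

View pics/top0.png

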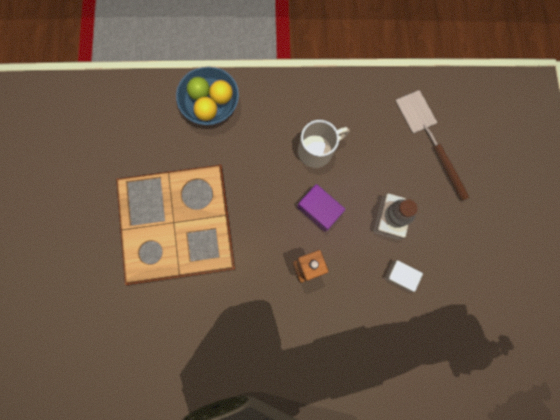

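View pics/side0.png

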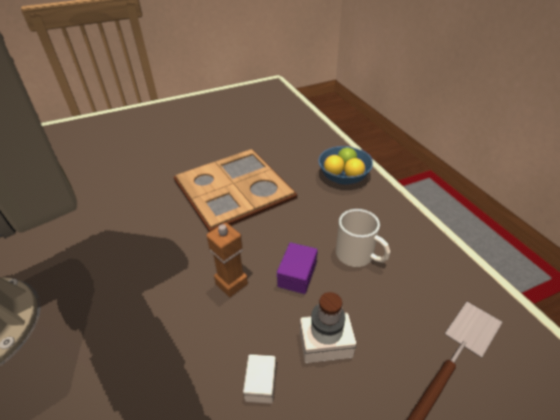

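The top view shows the stack at about (397,213), the mill at (313,265), the mug at (320,143) and the tray centred at (175,225). The purple tin and the small white tin at (405,275) are decoys. I'll enlarge the views to measure.

```bash
python3 - <<'E'
import cv2,numpy as np
t=cv2.imread('pics/top0.png');s=cv2.imread('pics/side0.png')
def c(i,x,y,wd,h,k):return cv2.resize(i[y:y+h,x:x+wd],None,fx=k,fy=k,interpolation=cv2.INTER_CUBIC)
a=np.hstack([c(t,370,185,50,50,8)*1,c(t,285,240,50,50,8)])
b=np.hstack([c(s,290,285,80,40,5),c(s,200,215,80,40,5)])
b=np.hstack([c(s,292,290,70,70,2.8571)[:200],c(s,200,215,70,80,2.5)[:200],c(t,110,155,130,130,1.53)[:200]])
b=b[:, :800]; b=np.pad(b,((0,0),(0,800-b.shape[1]),(0,0)))
h=min(200,b.shape[0]);m=np.vstack([a,b[:h]]);m=cv2.convertScaleAbs(m,alpha=1.3);cv2.imwrite('pics/crop1.png',m);print(m.shape)
E
```

```text
Traceback (most recent call last):
ValueError: all the input array dimensions except for the concatenation axis must match exactly, but along dimension 0, the array at index 0 has size 200 and the array at index 2 has size 199
```

```bash
python3 - <<'E'
import cv2,numpy as np
t=cv2.imread('pics/top0.png');s=cv2.imread('pics/side0.png')
def c(i,x,y,wd,h):return cv2.resize(i[y:y+h,x:x+wd],(400,300),interpolation=cv2.INTER_CUBIC)
m=np.vstack([np.hstack([c(t,365,190,60,45),c(t,285,242,60,45)]),np.hstack([c(s,280,285,100,75),c(t,100,160,160,120)])])
cv2.imwrite('pics/crop1.png',cv2.convertScaleAbs(m,alpha=1.4))
E
```

```text
(no output)
```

View pics/crop1.png

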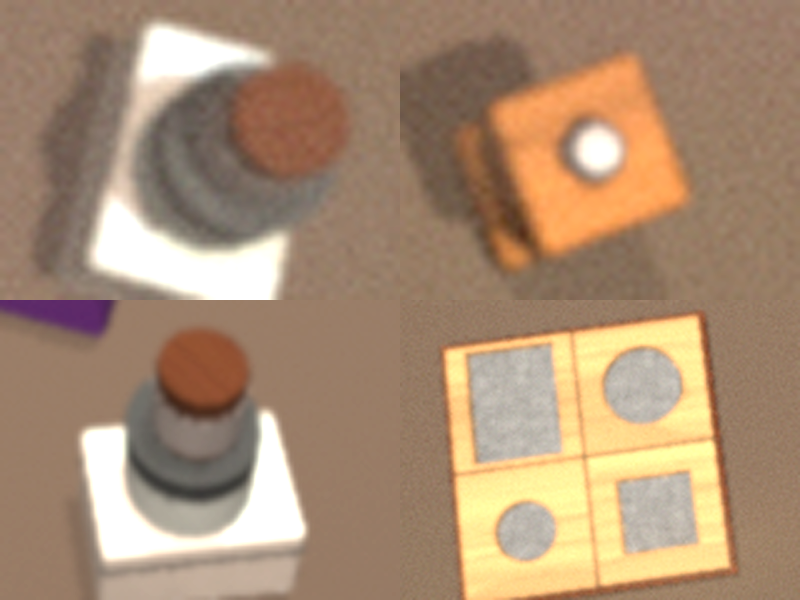

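The crops show the small tin's top at top-view px (408.5,208), the flat tin's top corners, the mill head and knob, and four clear recesses. Next I compute poses.

```bash
python3 - <<'E'
from h import *
A=lambda p,o,k:np.array(p)/k+np.array(o)
r=lambda x:np.round(x*1000,1)
print('small',r(w('top',A([[290,122]],(365,190),6.667),.13)),r(w('side',[[330.5,302.5]],.13)))
print('flat top',r(w('top',A([[148,25],[90,265],[275,300]],(365,190),6.667),.048)))
f=w('side',[[300.75,317.5],[305.5,348.75],[355.75,343.25],[347.5,313]],.048);print(r(f),r(f.mean(0)))
m=w('top',A([[90,103],[240,55],[290,195],[143,255]],(285,242),6.667),.145);print('mill',r(m),r(m.mean(0)),'knob',r(w('top',A([[196,150]],(285,242),6.667),.162)))
o=w('side',[[223,230]],.162);print('knobside',r(o))
im=cv2.imread('pics/top0.png');hsv=cv2.cvtColor(im,cv2.COLOR_BGR2HSV)
mask=((hsv[...,1]<70)&(hsv[...,2]>70)).astype(np.uint8); mask[:165]=0;mask[285:]=0;mask[:,:115]=0;mask[:,240:]=0
mask=cv2.morphologyEx(mask,cv2.MORPH_OPEN,np.ones((3,3)))
n,l,s,c=cv2.connectedComponentsWithStats(mask)
C=[]
for i in range(1,n):
    if s[i,4]>200:
        p=w('top',[c[i]],.013)[0];print(s[i],np.round(c[i],1),r(p));C.append(p)
        b=cv2.minAreaRect(w('top',np.argwhere(l==i)[:,::-1],.013)[:,:2].astype(np.float32)*1000);print(b)
g=w('side',[[204,180],[242,166],[264,188],[223,204]],.013);print(r(g))
mm=w('top',[[320,143]],.09);print('mug',r(mm))
E
```

```text
small [[ 571.3 -300.5  130. ]] [[ 569.7 -302.9  130. ]]
flat top [[ 619.2 -285.1   48. ]
 [ 541.5 -260.7   48. ]
 [ 529.  -319.4   48. ]]
[[ 541.7 -260.9   48. ]
 [ 523.  -315.3   48. ]
 [ 601.1 -340.8   48. ]
 [ 618.7 -286.8   48. ]] [ 571.1 -300.9   48. ]
mill [[ 479.6  -80.8  145. ]
 [ 492.  -123.3  145. ]
 [ 452.8 -135.6  145. ]
 [ 437.4  -94.   145. ]] [ 465.5 -108.4  145. ] knob [[ 464.9 -107.8  162. ]]
knobside [[ 463.2 -115.8  162. ]]
[ 128  179   36   46 1424] [145.4 201.3] [619.7 240.8  13. ]
((620.2674560546875, 240.8368682861328), (96.55864715576172, 72.94512176513672), 6.944622039794922)
[182 180  30  29 692] [196.7 194.1] [633.9 128.4  13. ]
((634.2589721679688, 128.8978271484375), (63.68025588989258, 63.98583221435547), 0.18069802224636078)
[188 230  31  31 791] [202.7 244.7] [521.5 114.5  13. ]
((521.7569580078125, 114.4396743774414), (60.607391357421875, 60.72801208496094), 7.05655574798584)
[140 241  22  23 400] [150.4 252.1] [507.8 226.8  13. ]
((508.1025085449219, 226.597412109375), (47.560359954833984, 45.13831329345703), 1.30012845993042)
[[506.8 230.   13. ]
 [617.2 245.4  13. ]
 [634.8 132.6  13. ]
 [521.9 118.6  13. ]]
mug [[ 721.1 -138.8   90. ]]
```

Both cameras agree on the poses:

| Thing | x, y (mm) | Yaw |
|---|---|---|
| Stack | (571, -301) | -18.3° |
| Mill | (465, -108) | about 17° |
| Tray | see wells below | 7.1° |
| flat_well | (620, 241) | |
| round_well | (634, 128) | |
| small_well | (508, 227) | |
| mill_well | (521.5, 114.5) | |

I'll move above the stack and turn the tool to yaw 161.6°.

>>> step_arm([
  [[204,-37,20],[0,0,-0.9],85],
  [[204,-37,20],[0,0,-0.9],85],
  [[204,-37,20],[0,0,-0.9],85],
  [[204,-37,20],[0,0,-0.9],85],
  [[204,-37,20],[0,0,-0.9],85],
  [[204,-37,20],[0,0,-0.9],85],
  [[204,-37,20],[0,0,-0.9],85],
  [[204,-37,20],[0,0,-0.9],85],
], grip_force=40)

```text
clock: 0.77
tcp_pos: [0.3982, -0.4149, 0.2106]
orientation: [-0.001, 0.794, 0.608, -0.0]
wrist_force: [-0.5, -0.3, -0.0]
finger_gap: 0.0851
grip_force: 0.0
```

>>> step_arm([
  [[156,137,20],[0,0,-0.9],85],
  [[156,137,20],[0,0,-0.9],85],
  [[156,137,20],[0,0,-0.9],85],
  [[156,137,20],[0,0,-0.9],85],
  [[156,137,20],[0,0,-0.9],85],
  [[156,137,20],[0,0,-0.9],85],
  [[156,137,20],[0,0,-0.9],85],
  [[156,137,20],[0,0,-0.9],85],
])

```text
clock: 1.43
tcp_pos: [0.5717, -0.3012, 0.1901]
orientation: [-0.001, 0.45, 0.893, 0.0]
wrist_force: [-0.5, -0.4, -0.3]
finger_gap: 0.0849
grip_force: 0.0
```

>>> step_arm([
  [[0,0,0],[0,0,-0.62],85],
  [[0,0,0],[0,0,-0.62],85],
  [[0,0,0],[0,0,-0.62],85],
  [[0,0,0],[0,0,-0.62],85],
  [[0,0,0],[0,0,-0.62],85],
  [[0,0,0],[0,0,-0.62],85],
  [[0,0,0],[0,0,-0.62],85],
])

```text
clock: 2.02
tcp_pos: [0.5709, -0.3024, 0.1908]
orientation: [-0.0, 0.162, 0.987, 0.0]
wrist_force: [0.6, 0.7, 0.9]
finger_gap: 0.0849
grip_force: 0.0
```

```bash
cat >> h.py <<'E'
def go(*T):
    "chain of targets x,y,z(mm),psi(deg): print tool-frame shift and turn, each from the previous target"
    s=telemetry.get_state();p=s['tcp_pos']*1000;q=R.from_quat(np.r_[s['orientation'][1:],s['orientation'][0]])
    x=q.as_matrix()[:,0];print('t',round(s['clock'],2),'tcp',np.round(p,1),'psi',np.round(np.degrees(np.arctan2(x[1],x[0])),1),'gap',round(s['finger_gap']*1000,1),'gf',round(s['grip_force'],1),'F',np.round(s['wrist_force'],1))
    for t in T:
        t=np.array(t,float);Q=R.from_euler('z',t[3],degrees=True)*R.from_euler('x',180,degrees=True)
        print(t,np.round(q.inv().apply(t[:3]-p),1),np.round((q.inv()*Q).as_rotvec(),3));p,q=t[:3],Q
E
python3 - <<'E'
from h import *
go((570.5,-301.5,102,161.7),(570.5,-301.5,220,161.7),(508,227,180,161.7),(508,227,40,161.7),(508,227,24,161.7))
E
```

```text
t 2.02 tcp [ 570.9 -302.4  190.8] psi 161.4 gap 84.9 gf 0.0 F [0.6 0.7 0.9]
[ 570.5 -301.5  102.   161.7] [ 0.6  0.7 88.8] [ 0.    -0.001 -0.006]
[ 570.5 -301.5  220.   161.7] [   0.    0. -118.] [0. 0. 0.]
[508.  227.  180.  161.7] [225.3 482.1  40. ] [0. 0. 0.]
[508.  227.   40.  161.7] [ -0.  -0. 140.] [0. 0. 0.]
[508.  227.   24.  161.7] [-0. -0. 16.] [0. 0. 0.]
```

>>> step_arm([
  [[0,0,25],[0,0,0],85],
  [[0,0,50],[0,0,0],85],
  [[0,0,70],[0,0,0],85],
  [[0,0,82],[0,0,0],85],
  [[0,0,89],[0,0,0],85],
  [[0,0,89],[0,0,0],60],
  [[0,0,89],[0,0,0],45],
  [[0,0,89],[0,0,0],38],
])

```text
clock: 2.68
tcp_pos: [0.5718, -0.3031, 0.1035]
orientation: [0.001, 0.161, 0.987, -0.0]
wrist_force: [0.1, 0.0, 0.7]
finger_gap: 0.0512
grip_force: 0.0
```

>>> step_arm([
  [[0,0,0],[0,0,0],30],
  [[0,0,0],[0,0,0],25],
  [[0,0,0],[0,0,0],25],
  [[0,0,0],[0,0,0],25],
  [[0,0,0],[0,0,0],25],
  [[0,0,0],[0,0,0],25],
])

```text
clock: 3.18
tcp_pos: [0.572, -0.3032, 0.1039]
orientation: [0.001, 0.16, 0.987, -0.001]
wrist_force: [0.2, 0.4, 6.0]
finger_gap: 0.0351
grip_force: 40.1
```

```bash
python3 - <<'E'
from h import *
go()
t=snap('top','top1.png');s=snap('side','side1.png')
c=lambda i,x,y,wd,h:cv2.resize(i[y:y+h,x:x+wd],(400,300))
cv2.imwrite('pics/c2.png',np.hstack([c(t,340,165,120,90),c(s,270,250,120,90)])[...,::-1])
E
```

```text
t 3.18 tcp [ 572.  -303.2  103.9] psi 161.6 gap 35.1 gf 40.1 F [0.2 0.4 6. ]
```

View pics/c2.png

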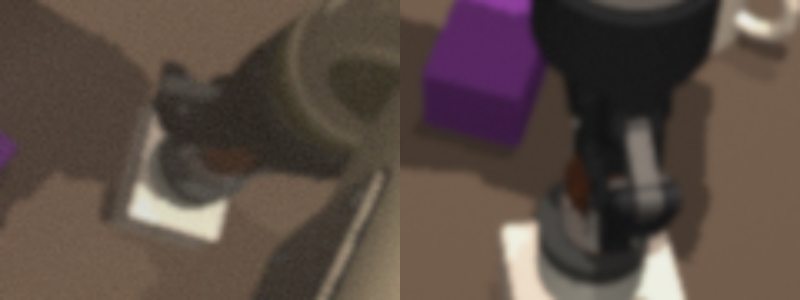

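Gripped at 35 mm, the tin's own width. Lift and carry it high.

>>> step_arm([
  [[0,0,-10],[0,0,0],25],
  [[0,0,-35],[0,0,0],25],
  [[0,0,-65],[0,0,0],25],
  [[0,0,-95],[0,0,0],25],
  [[8,17,-98],[0,0,0],25],
  [[20,43,-98],[0,0,0],25],
  [[36,77,-98],[0,0,0],25],
  [[53,112,-98],[0,0,0],25],
])

```text
clock: 3.95
tcp_pos: [0.5558, -0.1791, 0.2007]
orientation: [0.0, 0.161, 0.987, -0.0]
wrist_force: [1.0, 0.7, -0.3]
finger_gap: 0.0348
grip_force: 40.0
```

>>> step_arm([
  [[16,35,0],[0,0,0],25],
  [[33,70,0],[0,0,0],25],
  [[49,105,0],[0,0,0],25],
  [[66,140,0],[0,0,0],25],
  [[82,174,0],[0,0,0],25],
  [[99,209,0],[0,0,0],25],
  [[115,244,0],[0,0,0],25],
  [[132,279,0],[0,0,0],25],
])

```text
clock: 4.62
tcp_pos: [0.5185, 0.1286, 0.2008]
orientation: [0.0, 0.16, 0.987, -0.0]
wrist_force: [0.8, -0.5, -0.3]
finger_gap: 0.035
grip_force: 40.0
```

>>> step_arm([
  [[14,31,20],[0,0,0],25],
  [[28,61,50],[0,0,0],25],
  [[38,82,80],[0,0,0],25],
  [[43,92,110],[0,0,0],25],
  [[43,92,130],[0,0,0],25],
  [[43,92,140],[0,0,0],25],
  [[43,92,140],[0,0,0],25],
])

```text
clock: 5.2
tcp_pos: [0.5054, 0.2273, 0.058]
orientation: [-0.002, 0.16, 0.987, -0.001]
wrist_force: [0.0, 0.1, -1.3]
finger_gap: 0.0349
grip_force: 40.0
```

```bash
python3 - <<'E'
from h import *
go((508,227,26.5,161.7))
t=snap('top','top2.png');s=snap('side','side2.png')
c=lambda i,x,y,wd,h:cv2.resize(i[y:y+h,x:x+wd],(400,300))
cv2.imwrite('pics/c3.png',np.hstack([c(t,90,165,180,135),c(s,140,100,180,135)])[...,::-1])
# remeasure stack
cv2.imwrite('pics/c3b.png',np.hstack([c(t,365,190,60,45),c(s,280,285,100,75)])[...,::-1])
E
```

```text
t 5.2 tcp [505.4 227.3  58. ] psi 161.6 gap 34.9 gf 40.0 F [ 0.   0.1 -1.3]
[508.  227.   26.5 161.7] [-2.7  0.7 31.5] [-0.003 -0.004 -0.002]
```

View pics/c3.png

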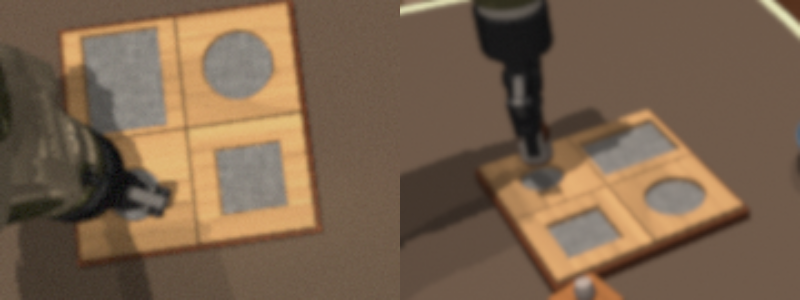

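View pics/c3b.png

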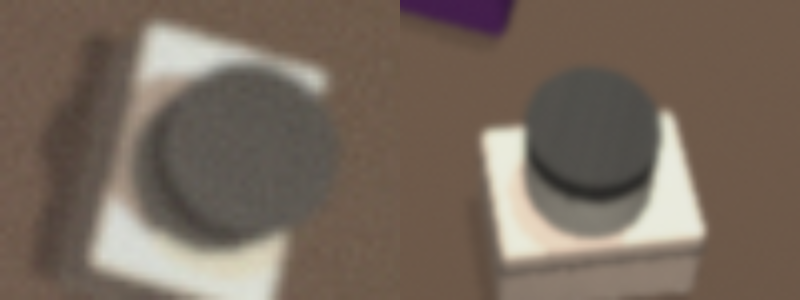

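The small tin hangs over the small recess. The round tin's lid is at crop px (249,152), i.e. about (402.4,212.8) in the top view, and is intact on the flat tin. Lower and release.

>>> step_arm([
  [[-2.5,0.7,12],[0,0,0],25],
  [[-2.5,0.7,22],[0,0,0],25],
  [[-2.5,0.7,27],[0,0,0],25],
  [[-2.5,0.7,30],[0,0,0],25],
  [[-2.5,0.7,31.5],[0,0,0],25],
  [[-2.5,0.7,32],[0,0,0],25],
  [[-2.5,0.7,32],[0,0,0],25],
])

```text
clock: 5.88
tcp_pos: [0.5102, 0.2276, 0.0283]
orientation: [0.0, 0.16, 0.987, -0.0]
wrist_force: [0.3, -0.3, -0.8]
finger_gap: 0.0351
grip_force: 40.0
```

```bash
python3 - <<'E'
from h import *
r=lambda x:np.round(x*1000,1)
A=lambda p,o,k:np.array(p)/k+np.array(o)
print(r(w('top',A([[249,152]],(365,190),6.667),.09)),r(w('side',A([[192,130]],(280,285),4),.09)))
f=w('top',A([[150,22],[327,75],[90,265],[275,300]],(365,190),6.667),.048);print(r(f))
go()
E
```

```text
[[ 569.6 -300.9   90. ]] [[ 568.3 -302.8   90. ]]
[[ 620.2 -285.8   48. ]
 [ 601.6 -342.4   48. ]
 [ 541.5 -260.7   48. ]
 [ 529.  -319.4   48. ]]
t 5.88 tcp [510.2 227.6  28.3] psi 161.6 gap 35.1 gf 40.0 F [ 0.3 -0.3 -0.8]
```

>>> step_arm([
  [[2,0,1],[0,0,0],25],
  [[2,0,1.7],[0,0,0],25],
  [[2,0,1.7],[0,0,0],25],
])

```text
clock: 6.13
tcp_pos: [0.5081, 0.2283, 0.0266]
orientation: [0.0, 0.16, 0.987, -0.0]
wrist_force: [-0.7, -0.3, -0.0]
finger_gap: 0.0349
grip_force: 40.0
```

>>> step_arm([
  [[0,0,0.7],[0,0,0],25],
  [[0,0,0.7],[0,0,0],36],
  [[0,0,0.7],[0,0,0],38],
  [[0,0,0.7],[0,0,0],42],
  [[0,0,0.7],[0,0,0],55],
  [[0,0,0.7],[0,0,0],60],
  [[0,0,-15],[0,0,0],60],
  [[0,0,-40],[0,0,0],85],
])

```text
clock: 6.8
tcp_pos: [0.5059, 0.2275, 0.0644]
orientation: [-0.003, 0.16, 0.987, -0.001]
wrist_force: [0.1, 0.3, 0.3]
finger_gap: 0.0706
grip_force: 0.0
```

```bash
python3 - <<'E'
from h import *
go((508,227,200,161.7),(569.5,-301.5,200,161.7),(569.5,-301.5,61,161.7))
E
```

```text
t 6.8 tcp [505.9 227.5  64.4] psi 161.6 gap 70.6 gf 0.0 F [0.1 0.3 0.3]
[508.  227.  200.  161.7] [  -1.5   -0.3 -135.6] [-0.003 -0.005 -0.003]
[ 569.5 -301.5  200.   161.7] [-224.3 -482.5   -0. ] [0. 0. 0.]
[ 569.5 -301.5   61.   161.7] [ -0.  -0. 139.] [0. 0. 0.]
```

>>> step_arm([
  [[0,0,-40],[0,0,0],85],
  [[0,0,-80],[0,0,0],85],
  [[-10,-20,-115],[0,0,0],85],
  [[-25,-54,-126],[0,0,0],85],
  [[-42,-91,-126],[0,0,0],85],
  [[-59,-128,-126],[0,0,0],85],
  [[-76,-165,-126],[0,0,0],85],
  [[-93,-202,-126],[0,0,0],85],
])

```text
clock: 7.47
tcp_pos: [0.5325, 0.0055, 0.193]
orientation: [0.001, 0.16, 0.987, -0.0]
wrist_force: [0.9, -0.2, 0.2]
finger_gap: 0.0847
grip_force: 0.0
```

>>> step_arm([
  [[-17,-36,0],[0,0,0],85],
  [[-34,-72,0],[0,0,0],85],
  [[-51,-108,0],[0,0,0],85],
  [[-68,-145,0],[0,0,0],85],
  [[-84,-182,0],[0,0,0],85],
  [[-101,-219,0],[0,0,0],85],
  [[-118,-254,0],[0,0,0],85],
  [[-130,-280,0],[0,0,0],85],
])

```text
clock: 8.13
tcp_pos: [0.5673, -0.3031, 0.1924]
orientation: [0.0, 0.161, 0.987, -0.0]
wrist_force: [1.5, 0.3, -0.4]
finger_gap: 0.0849
grip_force: 0.0
```

```bash
python3 - <<'E'
from h import *
go((569.5,-301.5,61,161.7))
t=snap('top','top3.png');s=snap('side','side3.png')
c=lambda i,x,y,wd,h:cv2.resize(i[y:y+h,x:x+wd],(400,300))
cv2.imwrite('pics/c4.png',np.hstack([c(t,90,165,180,135),c(s,140,130,140,105)])[...,::-1])
E
```

```text
t 8.13 tcp [ 567.3 -303.1  192.4] psi 161.4 gap 84.9 gf 0.0 F [ 1.5  0.3 -0.4]
[ 569.5 -301.5   61.   161.7] [ -1.5   2.3 131.4] [-0.001  0.001 -0.004]
```

View pics/c4.png

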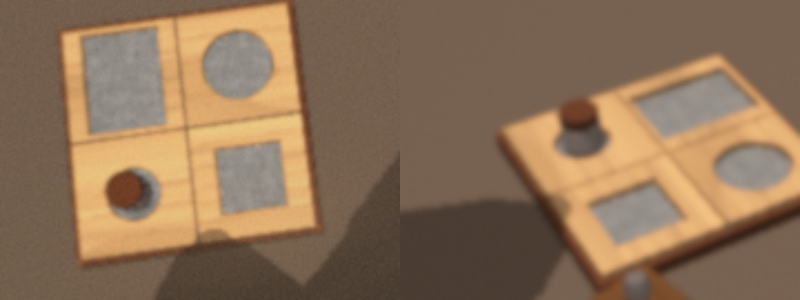

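The small tin stands upright in its recess (top view about (147,251)). Next is the round tin.

>>> step_arm([
  [[-1.5,2,30],[0,0,0],85],
  [[-1.5,2,65],[0,0,0],85],
  [[-1.5,2,95],[0,0,0],85],
  [[-1.5,2,115],[0,0,0],85],
  [[-1.5,2,126],[0,0,0],85],
  [[-1.5,2,131],[0,0,0],85],
  [[-1.5,2,131],[0,0,0],75],
  [[-1.5,2,131],[0,0,0],65],
])

```text
clock: 8.9
tcp_pos: [0.5702, -0.2983, 0.0629]
orientation: [0.001, 0.16, 0.987, -0.0]
wrist_force: [0.0, 0.2, 0.1]
finger_gap: 0.0656
grip_force: 0.0
```

>>> step_arm([
  [[0,0,0],[0,0,0],57],
  [[0,0,0],[0,0,0],45],
  [[0,0,0],[0,0,0],45],
  [[0,0,0],[0,0,0],45],
  [[0,0,0],[0,0,0],45],
  [[0,0,0],[0,0,0],45],
])

```text
clock: 9.4
tcp_pos: [0.5708, -0.2991, 0.064]
orientation: [0.002, 0.16, 0.987, -0.001]
wrist_force: [-0.4, -0.5, 6.5]
finger_gap: 0.0524
grip_force: 42.7
```

```bash
python3 - <<'E'
from h import *
go((569.5,-301.5,195,161.7),(634,128.5,195,161.7),(634,128.5,60,161.7))
E
```

```text
t 9.4 tcp [ 570.8 -299.1   64. ] psi 161.6 gap 52.4 gf 42.7 F [-0.4 -0.5  6.5]
[ 569.5 -301.5  195.   161.7] [-1.00e-01 -2.80e+00 -1.31e+02] [-0.001  0.004 -0.002]
[634.  128.5 195.  161.7] [ 73.8 428.5   0. ] [0. 0. 0.]
[634.  128.5  60.  161.7] [ -0.  -0. 135.] [0. 0. 0.]
```

>>> step_arm([
  [[0,0,-10],[0,0,0],40],
  [[0,0,-35],[0,0,0],40],
  [[0,0,-70],[0,0,0],40],
  [[0,5,-100],[0,0,0],40],
  [[4,22,-110],[0,0,0],40],
  [[9,50,-110],[0,0,0],40],
  [[15,85,-110],[0,0,0],40],
  [[22,124,-110],[0,0,0],40],
])

```text
clock: 10.07
tcp_pos: [0.5875, -0.1726, 0.1717]
orientation: [0.0, 0.161, 0.987, -0.0]
wrist_force: [1.5, 1.2, -0.9]
finger_gap: 0.053
grip_force: 42.4
```

>>> step_arm([
  [[7,39,0],[0,0,0],40],
  [[14,78,0],[0,0,0],40],
  [[21,117,0],[0,0,0],40],
  [[28,156,0],[0,0,0],40],
  [[35,195,0],[0,0,0],40],
  [[42,234,0],[0,0,0],40],
  [[48,270,0],[0,0,0],40],
  [[52,292,0],[0,0,0],40],
])

```text
clock: 10.73
tcp_pos: [0.6298, 0.1246, 0.1712]
orientation: [-0.001, 0.159, 0.987, 0.001]
wrist_force: [0.2, -0.5, -1.1]
finger_gap: 0.0526
grip_force: 42.4
```

>>> step_arm([
  [[1,7,25],[0,0,0],40],
  [[1,10,55],[0,0,0],40],
  [[1,10,85],[0,0,0],40],
  [[1,10,105],[0,0,0],40],
  [[1,10,118],[0,0,0],40],
  [[1,10,125],[0,0,0],40],
  [[1,10,125],[0,0,0],40],
  [[1,10,125],[0,0,0],40],
])

```text
clock: 11.4
tcp_pos: [0.6327, 0.1301, 0.0467]
orientation: [-0.0, 0.16, 0.987, -0.0]
wrist_force: [0.1, -0.5, -2.5]
finger_gap: 0.0528
grip_force: 42.5
```

```bash
python3 - <<'E'
from h import *
go((634,128.5,29,161.7))
t=snap('top','top4.png');s=snap('side','side4.png')
c=lambda i,x,y,wd,h:cv2.resize(i[y:y+h,x:x+wd],(400,300))
cv2.imwrite('pics/c5.png',np.vstack([np.hstack([c(t,130,155,120,90),c(s,200,120,120,90)]),np.hstack([c(t,365,190,60,45),c(s,280,285,100,75)])])[...,::-1])
E
```

```text
t 11.4 tcp [632.7 130.1  46.7] psi 161.6 gap 52.8 gf 42.5 F [ 0.1 -0.5 -2.5]
[634.  128.5  29.  161.7] [-1.7 -1.1 17.7] [-0.    -0.    -0.002]
```

View pics/c5.png

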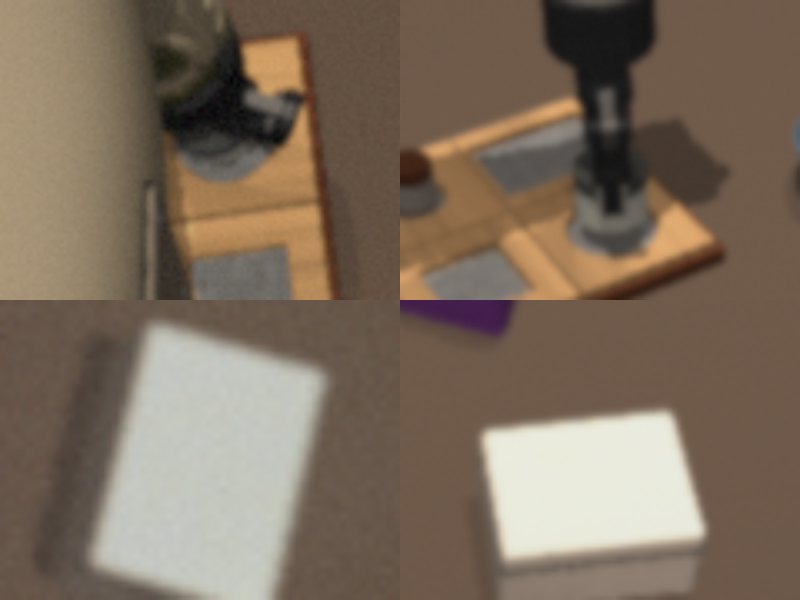

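The round tin is upright over its recess, and the flat tin has not moved. Lower and release.

>>> step_arm([
  [[-1.5,-1,8],[0,0,0],40],
  [[-1.5,-1,13],[0,0,0],40],
  [[-1.5,-1,16],[0,0,0],40],
  [[-1.5,-1,18],[0,0,0],40],
  [[-1.5,-1,18],[0,0,0],40],
  [[-1.5,-1,18],[0,0,0],40],
])

```text
clock: 12.0
tcp_pos: [0.634, 0.1283, 0.0285]
orientation: [-0.0, 0.16, 0.987, -0.0]
wrist_force: [-0.2, 0.1, -1.4]
finger_gap: 0.0527
grip_force: 42.6
```

>>> step_arm([
  [[0,0,0.8],[0,0,0],40],
  [[0,0,0.8],[0,0,0],53],
  [[0,0,0.8],[0,0,0],55],
  [[0,0,0.8],[0,0,0],60],
  [[0,0,0.8],[0,0,0],75],
  [[0,0,0.8],[0,0,0],80],
  [[0,0,-12],[0,0,0],80],
  [[0,0,-40],[0,0,0],85],
])

```text
clock: 12.67
tcp_pos: [0.631, 0.128, 0.0649]
orientation: [-0.004, 0.16, 0.987, -0.001]
wrist_force: [-0.8, -0.6, 1.0]
finger_gap: 0.0852
grip_force: 0.0
```

```bash
python3 - <<'E'
from h import *
go((634,128.5,180,161.7),(571,-301,180,161.7),(571,-301,80,161.7),(571,-301,13,161.7))
E
```

```text
t 12.67 tcp [631.  128.   64.9] psi 161.6 gap 85.2 gf 0.0 F [-0.8 -0.6  1. ]
[634.  128.5 180.  161.7] [  -1.8    1.1 -115.1] [-0.003 -0.007 -0.003]
[ 571.  -301.   180.   161.7] [ -75.  -427.6   -0. ] [0. 0. 0.]
[ 571.  -301.    80.   161.7] [ -0.  -0. 100.] [0. 0. 0.]
[ 571.  -301.    13.   161.7] [-0. -0. 67.] [0. 0. 0.]
```

>>> step_arm([
  [[0,0,-40],[0,0,0],85],
  [[0,0,-75],[0,0,0],85],
  [[-5,-26,-90],[0,0,0],85],
  [[-12,-65,-90],[0,0,0],85],
  [[-19,-104,-90],[0,0,0],85],
  [[-26,-143,-90],[0,0,0],85],
  [[-33,-182,-90],[0,0,0],85],
  [[-40,-221,-90],[0,0,0],85],
])

```text
clock: 13.33
tcp_pos: [0.6017, -0.0957, 0.1589]
orientation: [0.0, 0.16, 0.987, -0.0]
wrist_force: [0.1, -0.6, -0.4]
finger_gap: 0.0853
grip_force: 0.0
```

>>> step_arm([
  [[-7,-40,0],[0,0,0],85],
  [[-14,-80,0],[0,0,0],85],
  [[-21,-120,0],[0,0,0],85],
  [[-28,-160,0],[0,0,0],85],
  [[-34,-195,20],[0,0,0],85],
  [[-36,-206,50],[0,0,0],85],
  [[-36,-206,65],[0,0,0],85],
  [[-36,-206,65],[0,0,0],85],
])

```text
clock: 14.0
tcp_pos: [0.5682, -0.3007, 0.0892]
orientation: [-0.003, 0.161, 0.987, 0.002]
wrist_force: [-0.3, 0.4, -1.6]
finger_gap: 0.0853
grip_force: 0.0
```

```bash
python3 - <<'E'
from h import *
go((571,-301,14,161.7))
t=snap('top','top5.png');s=snap('side','side5.png')
c=lambda i,x,y,wd,h:cv2.resize(i[y:y+h,x:x+wd],(400,300))
cv2.imwrite('pics/c6.png',np.vstack([np.hstack([c(t,90,165,180,135),c(s,170,130,140,105)]),np.hstack([c(t,345,175,100,75),c(s,270,265,120,90)])])[...,::-1])
E
```

```text
t 14.0 tcp [ 568.2 -300.7   89.2] psi 161.4 gap 85.3 gf 0.0 F [-0.3  0.4 -1.6]
[ 571.  -301.    14.   161.7] [-3.3  0.5 75.1] [ 0.002 -0.007 -0.005]
```

View pics/c6.png

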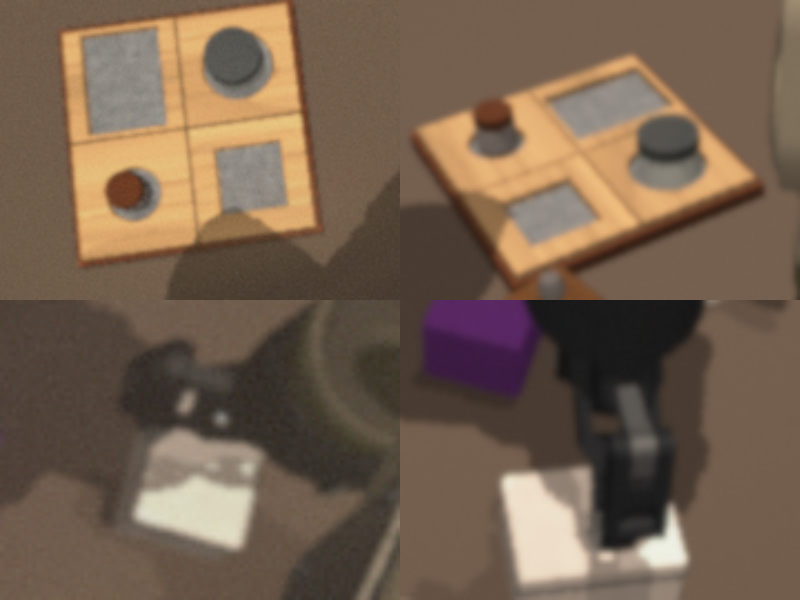

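Both round tins sit upright in their recesses. The gripper is lined up over the flat tin, so descend and grip.

>>> step_arm([
  [[-3,0.5,15],[0,0,-0.005],85],
  [[-3,0.5,35],[0,0,-0.005],85],
  [[-3,0.5,55],[0,0,-0.005],85],
  [[-3,0.5,67],[0,0,-0.005],85],
  [[-3,0.5,74],[0,0,-0.005],85],
  [[-3,0.5,75],[0,0,-0.005],85],
  [[-3,0.5,75],[0,0,-0.005],75],
  [[-3,0.5,75],[0,0,-0.005],68],
])

```text
clock: 14.77
tcp_pos: [0.5751, -0.3017, 0.02]
orientation: [0.001, 0.158, 0.988, -0.0]
wrist_force: [0.2, -0.0, -0.7]
finger_gap: 0.0682
grip_force: 0.0
```

>>> step_arm([
  [[0,0,0],[0,0,0],63],
  [[0,0,0],[0,0,0],50],
  [[0,0,0],[0,0,0],50],
  [[0,0,0],[0,0,0],50],
  [[0,0,0],[0,0,0],50],
  [[0,0,0],[0,0,0],50],
], grip_force=50)

```text
clock: 15.27
tcp_pos: [0.5751, -0.302, 0.0202]
orientation: [0.001, 0.158, 0.987, -0.001]
wrist_force: [-0.2, 0.4, 6.4]
finger_gap: 0.0591
grip_force: 56.1
```

```bash
python3 - <<'E'
from h import *
go((571,-301,170,161.7),(620,241,170,161.7),(620,241,170,187))
E
```

```text
t 15.27 tcp [ 575.1 -302.    20.2] psi 161.8 gap 59.1 gf 56.1 F [-0.2  0.4  6.4]
[ 571.  -301.   170.   161.7] [   3.8   -0.4 -149.8] [-0.001  0.003  0.003]
[620.  241.  170.  161.7] [123.7 530.    0. ] [0. 0. 0.]
[620. 241. 170. 187.] [0. 0. 0.] [-0.     0.    -0.442]
```

The grip is a bit high: the TCP is at 20 mm. Re-grip 6 mm lower and 4 mm nearer the centre.

>>> step_arm([
  [[0,0,0],[0,0,0],65],
  [[0,0,0],[0,0,0],70],
  [[0,0,0],[0,0,0],72],
  [[4,0,4],[0,0,0],72],
  [[4,0,7],[0,0,0],72],
  [[4,0,7],[0,0,0],72],
  [[4,0,7],[0,0,0],62],
  [[4,0,7],[0,0,0],50],
])

```text
clock: 15.93
tcp_pos: [0.5704, -0.3001, 0.0117]
orientation: [0.0, 0.158, 0.987, -0.0]
wrist_force: [1.1, 0.4, -1.2]
finger_gap: 0.0592
grip_force: 54.9
```

>>> step_arm([
  [[0,0,0],[0,0,0],50],
  [[0,0,0],[0,0,0],50],
  [[0,0,0],[0,0,0],50],
  [[0,0,0],[0,0,0],50],
  [[0,0,0],[0,0,0],50],
])

```text
clock: 16.35
tcp_pos: [0.5703, -0.3, 0.0115]
orientation: [-0.0, 0.158, 0.987, 0.0]
wrist_force: [-0.8, 0.3, -1.9]
finger_gap: 0.0589
grip_force: 54.9
```

>>> step_arm([
  [[0,0,-10],[0,0,0],50],
  [[0,0,-35],[0,0,0],50],
  [[0,0,-70],[0,0,0],50],
  [[0,0,-105],[0,0,0],50],
  [[3,14,-130],[0,0,0],50],
  [[9,40,-135],[0,0,0],50],
  [[17,74,-135],[0,0,0],50],
  [[25,109,-135],[0,0,0],50],
])

```text
clock: 17.02
tcp_pos: [0.5812, -0.1888, 0.1488]
orientation: [0.002, 0.159, 0.987, -0.0]
wrist_force: [0.7, 0.3, -2.0]
finger_gap: 0.0591
grip_force: 55.3
```

>>> step_arm([
  [[8,37,0],[0,0,-0.05],50],
  [[17,74,0],[0,0,-0.1],50],
  [[25,111,0],[0,0,-0.15],50],
  [[34,148,0],[0,0,-0.2],50],
  [[42,185,0],[0,0,-0.25],50],
  [[51,222,0],[0,0,-0.3],50],
  [[59,259,0],[0,0,-0.37],50],
  [[68,296,0],[0,0,-0.442],50],
])

```text
clock: 17.68
tcp_pos: [0.6082, 0.1157, 0.1476]
orientation: [0.001, -0.064, 0.998, -0.0]
wrist_force: [0.6, -0.5, -1.4]
finger_gap: 0.0593
grip_force: 55.1
```

```bash
python3 - <<'E'
from h import *
go((620,241,147,187),(620,241,42,187))
E
```

```text
t 17.68 tcp [608.2 115.7 147.6] psi -172.6 gap 59.3 gf 55.1 F [ 0.6 -0.5 -1.4]
[620. 241. 147. 187.] [-27.8 122.8   0.7] [-0.     0.001  0.006]
[620. 241.  42. 187.] [  0.  -0. 105.] [0. 0. 0.]
```

>>> step_arm([
  [[-7,31,0],[0,0,0.006],50],
  [[-15,65,0],[0,0,0.006],50],
  [[-22,97,0],[0,0,0.006],50],
  [[-27,117,10],[0,0,0.006],50],
  [[-28,122,35],[0,0,0.006],50],
  [[-28,122,65],[0,0,0.006],50],
  [[-28,122,90],[0,0,0.006],50],
  [[-28,122,97],[0,0,0.006],50],
])

```text
clock: 18.35
tcp_pos: [0.6177, 0.2381, 0.0456]
orientation: [-0.003, -0.06, 0.998, -0.001]
wrist_force: [-0.9, -0.1, -1.8]
finger_gap: 0.0595
grip_force: 55.1
```

>>> step_arm([
  [[0,0,3],[0,0,0],50],
  [[0,0,3],[0,0,0],50],
  [[0,0,3],[0,0,0],50],
])

```text
clock: 18.6
tcp_pos: [0.622, 0.2384, 0.0485]
orientation: [0.001, -0.059, 0.998, 0.0]
wrist_force: [0.4, -0.2, -0.8]
finger_gap: 0.0592
grip_force: 55.1
```

```bash
python3 - <<'E'
from h import *
go((620,241,24.5,187))
t=snap('top','top6.png');s=snap('side','side6.png')
c=lambda i,x,y,wd,h:cv2.resize(i[y:y+h,x:x+wd],(400,300))
cv2.imwrite('pics/c7.png',np.hstack([c(t,90,145,160,120),c(s,170,100,140,105)])[...,::-1])
E
```

```text
t 18.6 tcp [622.  238.4  48.5] psi -173.2 gap 59.2 gf 55.1 F [ 0.4 -0.2 -0.8]
[620.  241.   24.5 187. ] [ 1.8  2.9 24. ] [ 0.     0.003 -0.003]
```

View pics/c7.png

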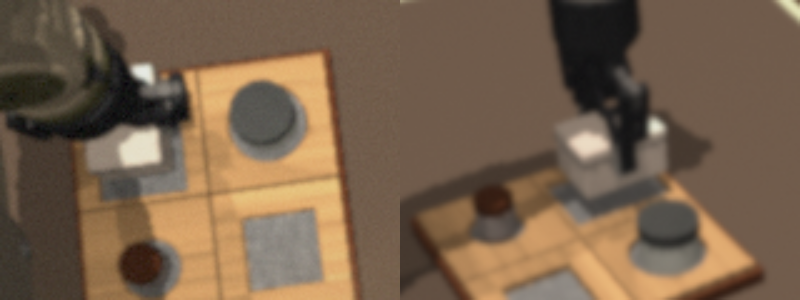

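The flat tin is level and squared over its recess. Lower and release.

>>> step_arm([
  [[2,3,6],[0,0,0],50],
  [[2,3,13],[0,0,0],50],
  [[2,3,19],[0,0,0],50],
  [[2,3,22],[0,0,0],50],
  [[2,3,24],[0,0,0],50],
  [[2,3,24],[0,0,0],50],
  [[2,3,24],[0,0,0],50],
])

```text
clock: 19.28
tcp_pos: [0.6177, 0.2409, 0.0233]
orientation: [-0.0, -0.06, 0.998, -0.0]
wrist_force: [-3.7, -1.3, 5.8]
finger_gap: 0.0592
grip_force: 55.9
```

>>> step_arm([
  [[0,0,0],[0,0,0],60],
  [[0,0,0],[0,0,0],64],
  [[0,0,0],[0,0,0],70],
  [[0,0,0],[0,0,0],76],
  [[0,0,0],[0,0,0],80],
  [[0,0,-15],[0,0,0],80],
  [[0,0,-50],[0,0,0],85],
  [[0,0,-90],[0,0,0],85],
])

```text
clock: 19.95
tcp_pos: [0.6161, 0.2404, 0.1103]
orientation: [-0.003, -0.06, 0.998, -0.001]
wrist_force: [1.3, 1.0, 0.3]
finger_gap: 0.0851
grip_force: 0.0
```

```bash
python3 - <<'E'
from h import *
go((620,241,215,187),(465,-109,215,197),(465,-109,115,197),(465,-109,215,197),(521.5,114.5,215,187),(521.5,114.5,160,187))
E
```

```text
t 19.95 tcp [616.1 240.4 110.3] psi -173.2 gap 85.1 gf 0.0 F [1.3 1.  0.3]
[620. 241. 215. 187.] [  -3.2    0.  -104.7] [-0.001 -0.007 -0.003]
[ 465. -109.  215.  197.] [ 196.5 -328.5   -0. ] [-0.     0.    -0.175]
[ 465. -109.  115.  197.] [  0.  -0. 100.] [0. 0. 0.]
[ 465. -109.  215.  197.] [   0.    0. -100.] [0. 0. 0.]
[521.5 114.5 215.  187. ] [-119.4  197.2    0. ] [ 0.    -0.     0.175]
[521.5 114.5 160.  187. ] [ 0. -0. 55.] [0. 0. 0.]
```

>>> step_arm([
  [[0,0,-40],[0,0,0],85],
  [[0,0,-80],[0,0,0],85],
  [[10,-17,-105],[0,0,0],85],
  [[28,-47,-110],[0,0,-0.03],85],
  [[48,-80,-110],[0,0,-0.06],85],
  [[68,-114,-110],[0,0,-0.1],85],
  [[88,-148,-110],[0,0,-0.14],85],
  [[108,-182,-110],[0,0,-0.175],85],
])

```text
clock: 20.62
tcp_pos: [0.5319, 0.0462, 0.2227]
orientation: [0.0, -0.148, 0.989, -0.0]
wrist_force: [1.2, -0.0, 0.3]
finger_gap: 0.0852
grip_force: 0.0
```

```bash
python3 - <<'E'
from h import *
go((465,-109,215,197))
t=snap('top','top7.png');s=snap('side','side7.png')
c=lambda i,x,y,wd,h:cv2.resize(i[y:y+h,x:x+wd],(400,300))
cv2.imwrite('pics/c8.png',np.vstack([np.hstack([c(t,100,150,160,120),c(s,170,130,140,105)]),np.hstack([c(t,285,242,60,45),c(s,200,215,80,60)])])[...,::-1])
E
```

```text
t 20.62 tcp [531.9  46.2 222.7] psi -163.0 gap 85.2 gf 0.0 F [ 1.2 -0.   0.3]
[ 465. -109.  215.  197.] [ 109.3 -128.9    7.7] [-0.     0.001  0.   ]
```

View pics/c8.png

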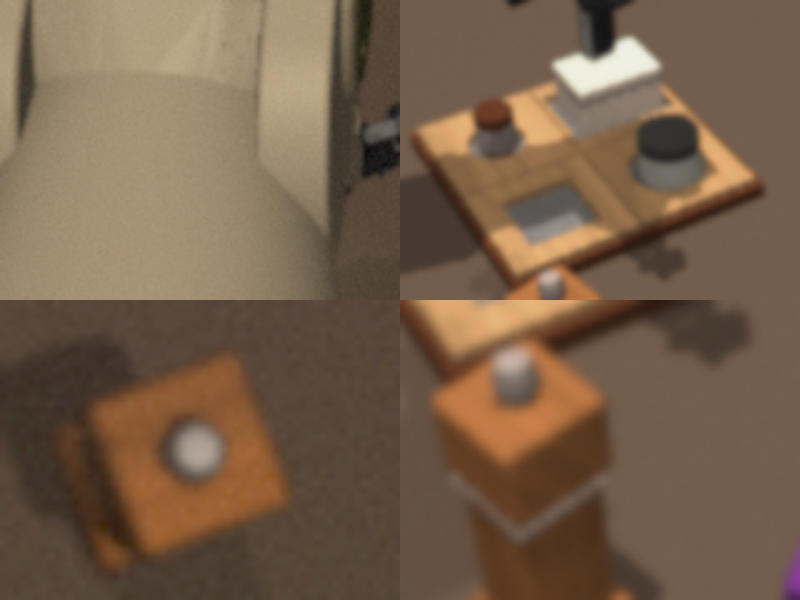

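Flat tin is down in its recess, and all three are in. The mill head is clear, with its left corner at (206.6,235.6) and right corner at (241,236) in the side view. I'll cross-check its position while moving above it.

>>> step_arm([
  [[26,-30,0],[0,0,0],85],
  [[52,-61,0],[0,0,0],85],
  [[78,-92,0],[0,0,0],85],
  [[100,-118,0],[0,0,0],85],
  [[109,-129,4],[0,0,0],85],
  [[109,-129,4],[0,0,0],85],
  [[109,-129,4],[0,0,0],85],
])

```text
clock: 21.3
tcp_pos: [0.4659, -0.1079, 0.2186]
orientation: [0.0, -0.146, 0.989, 0.0]
wrist_force: [-0.1, 1.2, -0.0]
finger_gap: 0.085
grip_force: 0.0
```

```bash
python3 - <<'E'
from h import *
p=w('side',[[206.6,235.6],[241,236],[221.6,248.4]],.145)*1000;print(np.round(p,1),np.round((p[0]+p[1])/2,1))
d=p[1]-p[2];print(np.degrees(np.arctan2(d[1],d[0])),np.linalg.norm(d))
go((465,-109,130,197))
E
```

```text
[[ 436.4  -99.7  145. ]
 [ 490.6 -126.3  145. ]
 [ 450.9 -139.8  145. ]] [ 463.5 -113.   145. ]
18.669010485636477 41.93175046020061
t 21.3 tcp [ 465.9 -107.9  218.6] psi -163.3 gap 85.0 gf 0.0 F [-0.1  1.2 -0. ]
[ 465. -109.  130.  197.] [ 1.3 -0.8 88.6] [ 0.     0.    -0.004]
```

>>> step_arm([
  [[1.5,-1.5,25],[0,0,0],85],
  [[1.5,-1.5,55],[0,0,0],85],
  [[1.5,-1.5,80],[0,0,0],85],
  [[1.5,-1.5,100],[0,0,0],85],
  [[1.5,-1.5,112],[0,0,0],85],
  [[1.5,-1.5,114],[0,0,0],85],
  [[1.5,-1.5,114],[0,0,0],70],
  [[1.5,-1.5,114],[0,0,0],58],
])

```text
clock: 21.97
tcp_pos: [0.4658, -0.1088, 0.1053]
orientation: [0.0, -0.147, 0.989, -0.0]
wrist_force: [1.5, 0.6, 0.4]
finger_gap: 0.0631
grip_force: 0.0
```

>>> step_arm([
  [[0,0,0],[0,0,0],52],
  [[0,0,0],[0,0,0],48],
  [[0,0,0],[0,0,0],36],
  [[0,0,0],[0,0,0],36],
  [[0,0,0],[0,0,0],36],
  [[0,0,0],[0,0,0],36],
  [[0,0,0],[0,0,0],36],
])

```text
clock: 22.55
tcp_pos: [0.4657, -0.1093, 0.106]
orientation: [0.001, -0.147, 0.989, -0.0]
wrist_force: [-1.0, 3.4, 6.0]
finger_gap: 0.0458
grip_force: 50.4
```

```bash
python3 - <<'E'
from h import *
go((464.5,-109.5,200,197),(521.5,114.5,200,187),(521.5,114.5,135,187))
E
```

```text
t 22.55 tcp [ 465.7 -109.3  106. ] psi -163.1 gap 45.8 gf 50.4 F [-1.   3.4  6. ]
[ 464.5 -109.5  200.   197. ] [  1.    0.1 -94.1] [-0.001  0.003 -0.002]
[521.5 114.5 200.  187. ] [-120.   197.5    0. ] [ 0.    -0.     0.175]
[521.5 114.5 135.  187. ] [ 0. -0. 65.] [0. 0. 0.]
```

>>> step_arm([
  [[0,0,-8],[0,0,0],36],
  [[0,0,-25],[0,0,0],36],
  [[0,0,-50],[0,0,0],36],
  [[0,0,-72],[0,0,0.02],36],
  [[-6,10,-82],[0,0,0.04],36],
  [[-18,30,-84],[0,0,0.06],36],
  [[-33,55,-84],[0,0,0.08],36],
  [[-50,83,-84],[0,0,0.1],36],
])

```text
clock: 23.22
tcp_pos: [0.489, -0.0156, 0.1897]
orientation: [0.001, -0.095, 0.995, -0.001]
wrist_force: [0.3, -0.1, -1.9]
finger_gap: 0.0457
grip_force: 51.0
```

```bash
python3 - <<'E'
from h import *
go((521.5,114.5,190,187),(521.5,114.5,135,187))
E
```

```text
t 23.22 tcp [489.  -15.6 189.7] psi -169.1 gap 45.7 gf 51.0 F [ 0.3 -0.1 -1.9]
[521.5 114.5 190.  187. ] [-56.5 121.6  -0.4] [-0.001  0.001  0.068]
[521.5 114.5 135.  187. ] [ 0. -0. 55.] [0. 0. 0.]
```

>>> step_arm([
  [[-14,30,0],[0,0,0.02],36],
  [[-28,61,0],[0,0,0.04],36],
  [[-42,90,0],[0,0,0.06],36],
  [[-52,111,0],[0,0,0.068],36],
  [[-56.5,121,0],[0,0,0.068],36],
  [[-56.5,121.5,15],[0,0,0.068],36],
  [[-56.5,121.5,35],[0,0,0.068],36],
  [[-56.5,121.5,45],[0,0,0.068],36],
])

```text
clock: 23.88
tcp_pos: [0.5196, 0.1144, 0.1421]
orientation: [-0.001, -0.063, 0.998, -0.0]
wrist_force: [-0.4, 0.1, -1.8]
finger_gap: 0.046
grip_force: 51.1
```

>>> step_arm([
  [[0,0,0],[0,0,0],36],
  [[0,0,0],[0,0,0],36],
])

```text
clock: 24.05
tcp_pos: [0.52, 0.114, 0.1433]
orientation: [-0.001, -0.063, 0.998, -0.0]
wrist_force: [0.2, 0.0, -1.8]
finger_gap: 0.046
grip_force: 51.1
```

```bash
python3 - <<'E'
from h import *
go((521.5,114.5,118,187))
t=snap('top','top8.png');s=snap('side','side8.png')
c=lambda i,x,y,wd,h:cv2.resize(i[y:y+h,x:x+wd],(400,300))
cv2.imwrite('pics/c9.png',np.hstack([c(t,100,150,160,120),c(s,160,100,160,120)])[...,::-1])
E
```

```text
t 24.05 tcp [520.  114.  143.3] psi -172.8 gap 46.0 gf 51.1 F [ 0.2  0.  -1.8]
[521.5 114.5 118.  187. ] [-1.6  0.3 25.3] [-0.    -0.002  0.003]
```

View pics/c9.png

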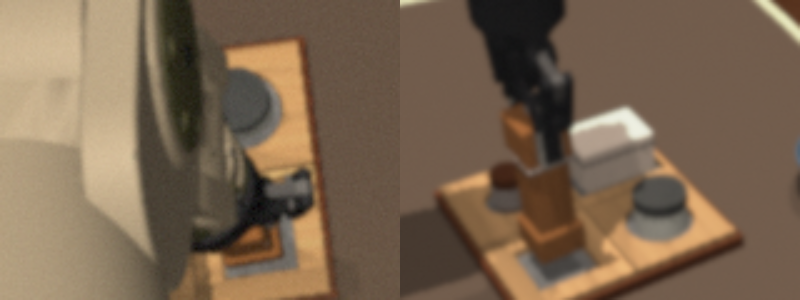

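The mill hangs upright over its square recess. Lower it gently.

>>> step_arm([
  [[-1.5,0.5,8],[0,0,0],36],
  [[-1.5,0.5,15],[0,0,0],36],
  [[-1.5,0.5,20],[0,0,0],36],
  [[-1.5,0.5,23],[0,0,0],36],
  [[-1.5,0.5,24.5],[0,0,0],36],
  [[-1.5,0.5,24.5],[0,0,0],36],
  [[-1.5,0.5,24.5],[0,0,0],36],
])

```text
clock: 24.73
tcp_pos: [0.522, 0.1153, 0.119]
orientation: [-0.0, -0.063, 0.998, -0.0]
wrist_force: [0.6, -0.3, -1.7]
finger_gap: 0.0457
grip_force: 51.2
```

>>> step_arm([
  [[0,0,0.7],[0,0,0],36],
  [[0,0,1.2],[0,0,0],36],
  [[0,0,1.2],[0,0,0],36],
  [[0,0,1.2],[0,0,0],36],
])

```text
clock: 25.07
tcp_pos: [0.5221, 0.1153, 0.118]
orientation: [0.0, -0.063, 0.998, -0.0]
wrist_force: [-0.1, 0.8, -1.5]
finger_gap: 0.0459
grip_force: 51.2
```

>>> step_arm([
  [[0,0,0.8],[0,0,0],36],
  [[0,0,0.8],[0,0,0],36],
  [[0,0,0.8],[0,0,0],47],
  [[0,0,0.8],[0,0,0],50],
  [[0,0,0.8],[0,0,0],58],
  [[0,0,0.8],[0,0,0],70],
  [[0,0,0.8],[0,0,0],85],
  [[0,0,0.8],[0,0,0],85],
])

```text
clock: 25.73
tcp_pos: [0.522, 0.1153, 0.117]
orientation: [-0.0, -0.063, 0.998, -0.0]
wrist_force: [0.3, 0.2, -0.6]
finger_gap: 0.0848
grip_force: 0.0
```

>>> step_arm([
  [[0,0,-15],[0,0,0],85],
  [[0,0,-45],[0,0,0],85],
  [[0,0,-85],[0,0,0],85],
  [[30,-20,-95],[0,0,0],85],
  [[60,-45,-95],[0,0,0],85],
  [[85,-75,-95],[0,0,0],85],
  [[105,-105,-95],[0,0,0],85],
  [[110,-115,-95],[0,0,0],85],
])

```text
clock: 26.4
tcp_pos: [0.4249, -0.015, 0.2123]
orientation: [-0.0, -0.062, 0.998, -0.001]
wrist_force: [0.1, 0.5, 0.1]
finger_gap: 0.0848
grip_force: 0.0
```

>>> step_arm([
  [[10,-40,0],[0,0,0],85],
  [[20,-80,0],[0,0,0],85],
  [[20,-120,0],[0,0,0],85],
  [[20,-160,0],[0,0,0],85],
  [[20,-180,0],[0,0,0],85],
  [[20,-180,0],[0,0,0],85],
  [[20,-180,0],[0,0,0],85],
])

```text
clock: 26.98
tcp_pos: [0.43, -0.1947, 0.2118]
orientation: [-0.0, -0.062, 0.998, 0.0]
wrist_force: [-0.5, 0.2, 0.2]
finger_gap: 0.0845
grip_force: 0.0
```

```bash
python3 - <<'E'
from h import *
go()
t=snap('top','top9.png');s=snap('side','side9.png')
c=lambda i,x,y,wd,h:cv2.resize(i[y:y+h,x:x+wd],(400,300))
cv2.imwrite('pics/c10.png',np.vstack([np.hstack([c(t,95,150,160,120),c(s,160,100,160,120)]),np.hstack([c(t,0,0,560,420),c(s,0,0,560,420)])])[...,::-1])
E
```

```text
t 26.98 tcp [ 430.  -194.7  211.8] psi -172.9 gap 84.5 gf 0.0 F [-0.5  0.2  0.2]
```

View pics/c10.png

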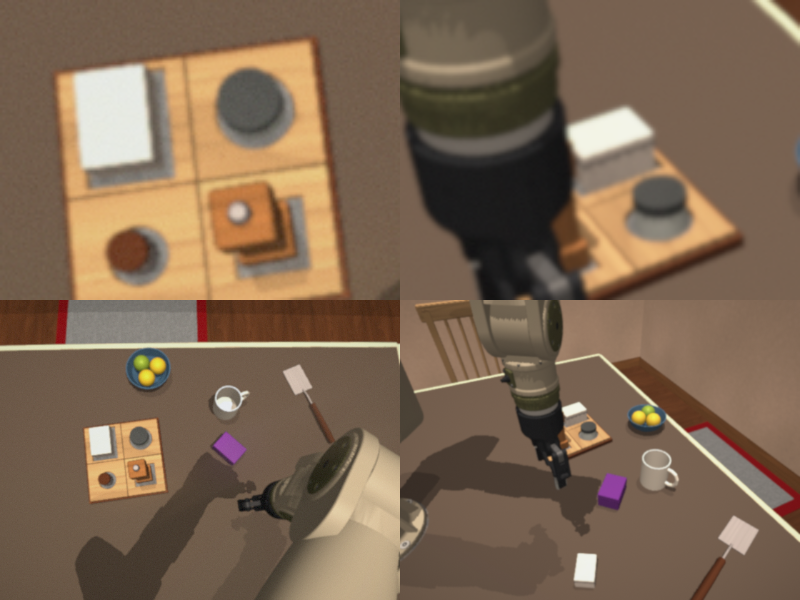

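All four stand in their recesses, upright, with the mug unmoved. One numeric check before handing in: flat tin top at (141,197.2), mill knob at (190.2,234.8), round lid at (195,190) and small lid at (146.4,250).

```bash
python3 - <<'E'
from h import *
for p,z in(((141,197.2),.06),((190.2,234.8),.174),((195,190),.054),((146.4,250),.052)):print(np.round(w('top',[p],z)*1000,1))
E
```

```text
[[618.7 237.8  60. ]]
[[522.3 115.6 174. ]]
[[633.5 126.   54. ]]
[[508.6 225.3  52. ]]
```

All four are within 4 mm of their recess centres.

```bash
python3 -c "
from workcell import env;print(env.hand_in())"
```

```text
the job is handed in; nothing more can be done
None
```

The job is handed in, though no verdict came back: all three tins and then the mill stand upright and released, each measured within about 4 mm of its recess centre, and the mug was not touched.

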